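# Start the resin curing lamp

### The job

Get the resin mould curing: push the amber hood of the lamp down until it is fully shut, then tip the orange rocker on the control panel over to on (press down its raised half with the white stripe), then press the green button fully in, hold it there for about one second and let it spring back. Do it in that order, by pushing and pressing alone: pick nothing up, do not press the red button, do not lift or shift the mould, and leave the bottle, jar and cup standing where they are.

Things in the scene. Friction and masses are not known exactly. Their poses are not given: they have to be found in the camera images.
- lamp: curing lamp, a fixed white base 200 (x) x 220 (y) x 50 mm high; origin at the centre of its underside, z up, x points to the hinge side, away from the front edge. Its flat deck carries the mould; the hood is hinged along its rear (+x) edge
- hood (a joint): angle of the amber (orange-brown) hood: 0 = fully shut, larger = more open (rad; it starts between 0.5 and 0.9, stop at 1.1). The hood is a shell 180 mm deep (from hinge to front), 200 wide, 55 high, open below. A stiff hinge keeps it wherever it is left; pushing it down at the pad takes 1 to 2 N, and at 0 it meets a hard stop
- hood_pad (a point): pressing point on top of the hood, on a black rubber pad (46 x 90 mm, 3 mm thick) near its front edge; moves with the hood. In the lamp's directions, from the hinge axis, it lies 155 mm to -x and 58 mm up when shut (109 mm above the table), and turns about the hinge when open
- hood_hinge (a point): middle of the hood's hinge axis, which runs along the lamp's y; 90 mm to the lamp's +x from its centre, 51 mm above the table
- mould_center (a point): centre of the loose silicone mould, a white disc 72 mm across and 20 mm thick with three coloured castings, lying on the lamp's deck under the hood
- panel: control panel, a fixed light-grey box 125 (x) x 275 (y) x 45 mm high with a metal top; origin at the centre of its underside. Along its y it carries, 90 mm apart and in any order, the rocker, the green and the red button
- rocker (a joint): tilt of the orange rocker: 0 = off (as at the start), 0.3 rad = fully on (hard stop). It stays where it is left; pressing at the white stripe takes about 3 N
- rocker_on (a point): point on the upper face of the rocker's half that has the white stripe, 20 mm from the tilt axis (which runs along the panel's y) to the panel's +x; moves with the rocker. Off, this half is raised and slopes up to +x, the point being 67 mm above the table; fully on, the half is level and the point about 6 mm lower, 61 mm. Each half is 30 mm (x) x 34 mm (y), in a black base 70 x 46 mm
- green (a joint): travel of the green button: 0 = out, 0.006 m = fully in. Sprung: about 1.5 N to start moving, 5 N fully in
- green_top (a point): centre of the top of the green button (36 mm across, in a black round housing of 52 mm), 63 mm above the table when out; pressed straight down
- red (a joint): travel of the red button: 0 = out, 0.006 m = fully in
- red_top (a point): centre of the top of the red button, same size as the green; not to be pressed
- bottle: white bottle, 56 mm across, 130 mm high, loose; origin at the centre of its underside
- jar: clear jar with a red cap, 56 mm across, 55 mm high, loose; origin at the centre of its underside
- cup: clear plastic cup, 62 mm across, 55 mm high, loose; origin at the centre of its underside
Things that resemble listed ones, but are neither listed nor needed, are in the scene too. Of the things like the bottle, leave any that is yellow; of the rest the larger one is meant.

How it is judged:
On the way, in this order (a step that is already met when the one before it is completed fails the run):
1. the hood is pushed fully shut (value of joint hood below 0.035 rad), for 0.1 s.
2. the rocker is tipped to on (value of joint rocker above 0.25 rad), for 0.1 s.
3. the green button is held in for at least 0.6 s (value of joint green above 0.0045 m), for 0.6 s.
At the end, for the whole second after the job is handed in: The hood is shut (within 0.035 rad), the rocker is on (above 0.25 of 0.3 rad), the green and red buttons are out (within 1.5 mm), the mould, bottle, jar and cup are within 20 mm of where they stood, and bottle, jar and cup are upright (within 0.2 rad) (value of joint hood below 0.035 rad and value of joint rocker above 0.25 rad and value of joint each of green, red below 0.0015 m and distance of each of mould_center, bottle, jar, cup from where it was at the start of the episode below 0.02 m and angle between each of bottle, jar, cup's own z axis and vertical below 0.2 rad); the robot touches nothing.
It fails at once if the rocker is tipped on while the hood is open (value of joint rocker above 0.15 rad and value of joint hood above 0.06 rad).
It fails at once if the green button is pressed before the rocker is on (value of joint green above 0.003 m and value of joint rocker below 0.2 rad).
It fails at once if the red button is pressed (value of joint red above 0.003 m).
It fails at once if the mould is lifted or shifted (height (world z) of mould_center above 0.07 m or distance of mould_center from where it was at the start of the episode above 0.02 m).
It fails at once if the bottle, jar or cup is lifted, shifted or tipped (distance of any of bottle, jar, cup from where it was at the start of the episode above 0.02 m or angle between any of bottle, jar, cup's own z axis and vertical above 0.35 rad).
It also fails if it takes over 58 s, if anything falls off the work surface, if the arm or the gripper's body presses on something with over 40 N, if the wrist force passes 120 N, or if a joint passes its speed limit or range.

### The arm

A 6-joint arm with a two-finger parallel gripper is mounted at the origin on the work surface. World frame = base frame: x ahead of the robot, y to its left, z up, the work surface at z = 0. Lengths are in m, angles in rad, forces in N, time in s.
With the tool pointing down it reaches from about 0.275 to 0.825 m from the base axis. Payload 4.9 kg.
Tool frame: the origin (TCP) lies midway between the tips of the shut fingers; the grasp point (between the pads) lies 19 mm behind it (bot.grip_depth is the distance from the TCP to the grasp point, in m); y points along the fingers, x is the direction in which the jaws open and shut, and the axes are right-handed (so a half turn about y gives the same grasp; the last joint's range is limited). The gripper opens to 85 mm and grips with 20 to 120 N. Pads are 22 mm wide; open, the fingers measure 114 mm over their backs; the gripper's body (76 mm by 85 mm) begins 54 mm behind the grasp point. The pads swing forward as they close: fully open they stand 13 mm farther back than shut.
Start: joints at [1.145, 0.326, -0.193, 1.052, 0, 1.437], TCP at [0.158, 0.527, 0.231] pointing down, gripper open.
Joint ranges: [-2.65, 2.65], [-0.97, 1.79], [-1.3, 1.35], [-1.93, 2.1], [-1.47, 1.37], [-3.14, 3.14]. Speed limits (rad/s): [2.57, 2.57, 3.14, 3.14, 3.14, 3.14].

### API

Orientations are given as a unit quaternion [w, x, y, z].
In Python, from cell import bot gives the robot as it stands. Calls block until the motion is done:
- bot.move_pose(position, orientation): joint-space move of the TCP to a pose.
- bot.move_linear(position, speed=0.15, rotation=None, until_force=None): straight line of the TCP; rotation=None keeps the orientation; speed is the mean speed in m/s. With until_force (N) it stops when the force on the tool has changed by that much, and returns True; else False.
- bot.goto_joints(angles): joint-space move.
- bot.set_gripper(opening, grasp_force=None): opening from 0.0 (shut) to 1.0 (fully open); grasp_force is the grip in N (None keeps the last); returns when the fingers have stopped.
- bot.wait(seconds).
- bot.solve_ik(position, orientation): joint angles nearest the present ones, or None.
- bot.camera(name): name is "scene" or "top" or "wrist"; returns the picture (384x512x3 uint8, red, green, blue); there is no depth.
- bot.calibration(name): a dict with "mtx" (3x3 intrinsics, pixels), "extrinsics" (4x4, takes a point from world to camera coordinates); the wrist camera has in their place "hand_eye" (4x4, takes a point from camera to tool coordinates, whose origin is the TCP and whose axes are the tool frame's). Camera axes: x right, y down, z forward; pixel columns grow to the right and rows downward; lengths in m; the calibration is good to about 2 mm. A picture is of the moment at which its call begins: read the wrist's pose just before it. calibration takes no time and is no camera call.
A pose or a line that the arm cannot do raises bot.PlanningError and nothing moves.
- bot.close_job(): hands the job in, once; it reports no verdict.
Trained networks look in the newest picture that a camera, given by its name, has taken for a name from the list of things; names that differ only in an ending like _2 or _b are one class to them, and where a whole thing is asked for, a point or a joint stands for the part that bears it (a point fixed in the world has none). Each returns a list of dicts, best first, with "confidence" (0 to 1); they miss things now and then, are a little off and sometimes report something else, mostly with a low value. They report only what shows in the picture. A call takes as long as a camera call. They do not tell look-alikes from the thing itself.
- bot.search_frame(camera, thing): "bbox" ([left, top, width, height] in pixels, round what is visible of it).
Readings, each from a call of its own:
- bot.read_clock(): time.
- bot.read_joint_positions(): joint angles.
- bot.read_joint_vel(): joint speeds.
- bot.read_joint_efforts(): joint torques, N m.
- bot.read_position(): TCP position.
- bot.read_tool_rot(): TCP orientation.
- bot.read_ft_force(): force on the tool from outside, world axes, zero at the start.
- bot.read_moment(): the same for the moment, N m.
- bot.read_gripper_width(): opening from 0.0 (shut) to 1.0 (fully open).
Only numpy, scipy, OpenCV 4.12 (cv2) and the standard library are available. Lean on these libraries where they do the work, as an engineer would, in place of code of your own. Each camera call takes 0.05 s, during which the arm holds its last target. There are 200 camera calls.

## Working session

There is one attempt and no reset: what is moved stays moved. The work goes in short steps, each a Python script; the robot and the scene stay as the last script left them, time stands still between calls to the robot, and variables do not carry over. Pictures are saved under pics/ and viewed, about 8 in all and at most 12, crops included, and the job is handed in when it is done.

```bash
ls; mkdir -p pics; python3 - <<'E'
from cell import bot
import cv2,numpy as np
np.set_printoptions(precision=4,suppress=True)
print(bot.read_tool_rot(),bot.read_clock())
for c in ("scene","top"):
    im=bot.camera(c); cv2.imwrite(f"pics/{c}0.png",cv2.resize(im[:,:,::-1],(800,600),interpolation=cv2.INTER_CUBIC))
    k=bot.calibration(c); print(c,k["mtx"],k["extrinsics"])
    for t in ("lamp","hood_pad","mould_center","panel","rocker","green","red","bottle","jar","cup"):
        print(t,[(np.round(d["bbox"]).tolist(),round(d["confidence"],2)) for d in bot.search_frame(c,t)[:3]])
E
```

```text
pics
[-0.5671  0.5677  0.4214 -0.4225] 0.0
scene [[349.0078   0.     257.9287]
 [  0.     349.0078 184.2729]
 [  0.       0.       1.    ]] [[-0.2855  0.9583  0.0106  0.1291]
 [ 0.8166  0.2491 -0.5206 -0.4079]
 [-0.5016 -0.14   -0.8537  1.3383]
 [ 0.      0.      0.      1.    ]]
lamp [([128.0, 116.0, 106.0, 97.0], 0.78), ([301.0, 205.0, 11.0, 16.0], 0.46)]
hood_pad [([127.0, 112.0, 89.0, 92.0], 0.96)]
mould_center []
panel [([255.0, 191.0, 101.0, 51.0], 0.68)]
rocker [([112.0, 136.0, 22.0, 20.0], 0.64), ([267.0, 200.0, 11.0, 16.0], 0.55)]
green [([303.0, 206.0, 9.0, 14.0], 0.55)]
red [([330.0, 206.0, 15.0, 14.0], 0.51)]
bottle [([386.0, 223.0, 27.0, 28.0], 0.89), ([381.0, 184.0, 27.0, 29.0], 0.83), ([267.0, 202.0, 14.0, 16.0], 0.68)]
jar [([113.0, 136.0, 22.0, 23.0], 0.57)]
cup [([256.0, 137.0, 20.0, 24.0], 0.78)]
top [[364.3228   0.     254.7553]
 [  0.     364.3228 193.2223]
 [  0.       0.       1.    ]] [[-0.0221 -0.9995  0.0246  0.0047]
 [-0.9975  0.0204 -0.068   0.518 ]
 [ 0.0675 -0.0261 -0.9974  1.2978]
 [ 0.      0.      0.      1.    ]]
lamp [([280.0, 153.0, 74.0, 72.0], 0.78)]
hood_pad [([290.0, 149.0, 67.0, 61.0], 0.69)]
mould_center []
panel [([162.0, 152.0, 84.0, 55.0], 0.63)]
rocker [([220.0, 162.0, 13.0, 16.0], 0.64)]
green [([170.0, 178.0, 14.0, 12.0], 0.17)]
red [([172.0, 180.0, 12.0, 9.0], 0.53)]
bottle [([126.0, 203.0, 22.0, 18.0], 0.67), ([96.0, 185.0, 20.0, 14.0], 0.65), ([121.0, 171.0, 16.0, 14.0], 0.61)]
jar [([290.0, 148.0, 68.0, 59.0], 0.71), ([368.0, 191.0, 18.0, 18.0], 0.64)]
cup [([247.0, 226.0, 15.0, 14.0], 0.64), ([366.0, 189.0, 19.0, 19.0], 0.2)]
```

View pics/scene0.png

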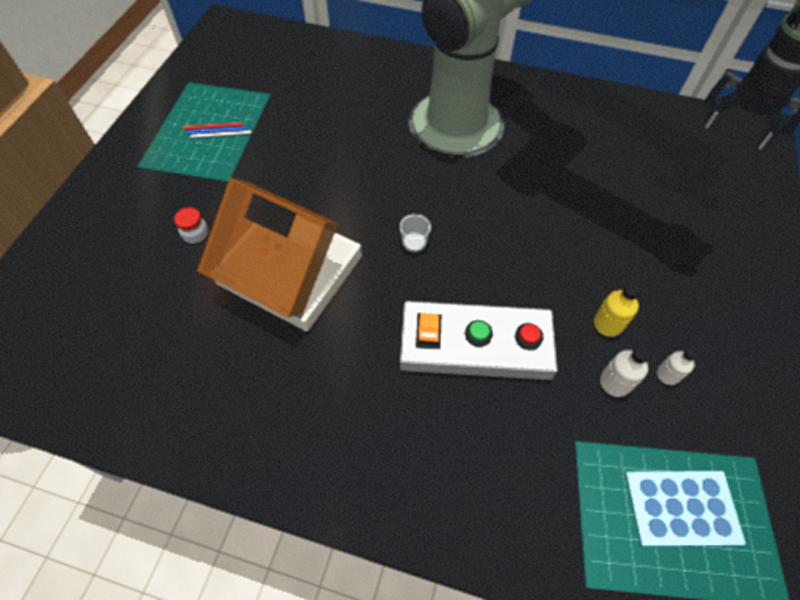

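View pics/top0.png

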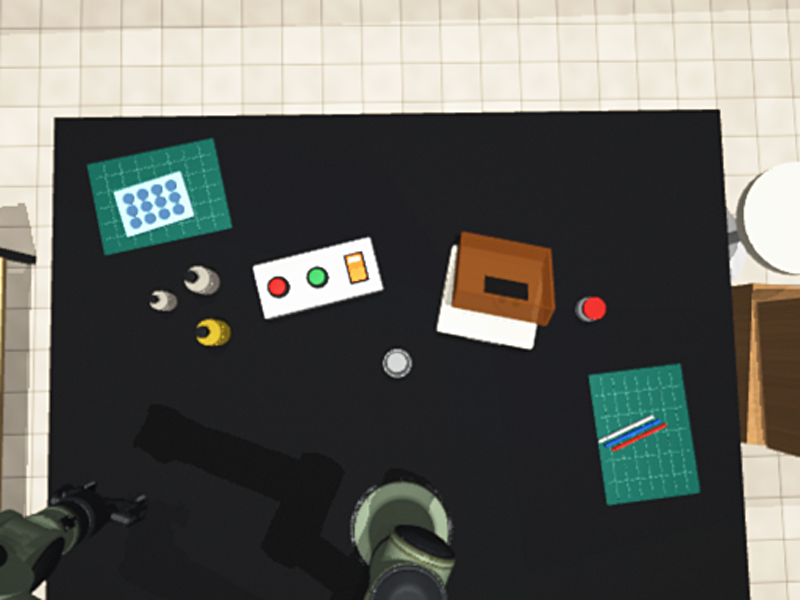

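Top view (800 px): the lamp is at about (495,290) with the pad at (506,287). Its front faces the robot and its hinge is on the far side. On the panel, red is at (278,287), green at (317,277) and the rocker at (356,268), with the white stripe on the far half. The bottles at (200,280), (162,300) and yellow (213,332), the cup (397,362) and the jar (592,309) are all clear of the work. Next I'll triangulate.

```bash
cat > h.py <<'E'
from cell import bot
import cv2,numpy as np
np.set_printoptions(precision=4,suppress=True)
from scipy.spatial.transform import Rotation as R
def rot(q): return R.from_quat(np.roll(q,-1)).as_matrix()
def down(yaw):  # tool z down, tool y at yaw
    y=np.array([np.cos(yaw),np.sin(yaw),0]); z=np.array([0,0,-1.]); 
    q=R.from_matrix(np.c_[np.cross(y,z),y,z]).as_quat(); return np.roll(q,1)
def cam(c):
    k=bot.calibration(c)
    if c!="wrist": return k["mtx"],k["extrinsics"]
    T=np.eye(4); T[:3,:3]=rot(bot.read_tool_rot()); T[:3,3]=bot.read_position()
    return k["mtx"],np.linalg.inv(T@k["hand_eye"])
def atz(KE,uv,z):
    K,E=KE; d=E[:3,:3].T@np.linalg.inv(K)@[*uv,1]; o=-E[:3,:3].T@E[:3,3]
    return o+d*(z-o[2])/d[2]
def proj(KE,P):
    K,E=KE; p=K@(E[:3,:3]@P+E[:3,3]); return p[:2]/p[2]
E
python3 - <<'E'
from h import *
s=.64
t,sc=cam("top"),cam("scene")
print("yaw0",rot(bot.read_tool_rot())[:,1])
for n,p,z in (("red",(278,287),.063),("green",(317,277),.063),("rocker",(356,268),.064),("stripe",(354,257),.068),("deckFL",(440,329),.05),("deckBL",(455,245),.05)):
    print(n,atz(t,np.array(p)*s,z))
a=cv2.triangulatePoints(t[0]@t[1][:3],sc[0]@sc[1][:3],np.array([[506.],[287]])*s,np.array([[271.],[214]])*s)
print("pad",(a[:3]/a[3]).T)
for n,p in (("hoodFL",[(453,310),(335,222)]),("hoodFR",[(545,325),(232,180)]),("hoodBR",[(552,248),(202,270)]),("hoodBL",[(461,233),(294,314)])):
    a=cv2.triangulatePoints(t[0]@t[1][:3],sc[0]@sc[1][:3],np.array(p[0],float)*s,np.array(p[1],float)*s); print(n,(a[:3]/a[3]).T)
print(bot.calibration("wrist"))
E
```

```text
yaw0 [ 0.  0. -1.]
red [0.5536 0.2611 0.063 ]
green [0.5743 0.1744 0.063 ]
rocker [0.5927 0.0872 0.064 ]
stripe [0.6169 0.091  0.068 ]
deckFL [ 0.4528 -0.0985  0.05  ]
deckBL [ 0.6429 -0.1379  0.05  ]
pad [[ 0.5312 -0.2184  0.1904]]
hoodFL [[ 0.4898 -0.1168  0.1555]]
hoodFR [[ 0.4599 -0.3146  0.1697]]
hoodBR [[ 0.6222 -0.3403  0.0936]]
hoodBL [[ 0.6597 -0.1413  0.0978]]
{'mtx': array([[310.8139,   0.    , 251.2865],
       [  0.    , 310.8139, 189.066 ],
       [  0.    ,   0.    ,   1.    ]]), 'hand_eye': array([[ 1.    ,  0.    ,  0.0001, -0.0007],
       [-0.0001, -0.2734,  0.9619, -0.1428],
       [ 0.0001, -0.9619, -0.2734,  0.0687],
       [ 0.    ,  0.    ,  0.    ,  1.    ]])}
```

```bash
cat >> h.py <<'E'
def down(yaw):  # tool y (fingers) down, jaws along yaw+90deg, camera on robot side
    x=np.array([-np.sin(yaw),np.cos(yaw),0]); y=np.array([0,0,-1.])
    q=R.from_matrix(np.c_[x,y,np.cross(x,y)]).as_quat(); return np.roll(q,1)
E
python3 - <<'E'
from h import *
bot.set_gripper(0.0)
for n,p,yaw in (("panel",[.52,.15,.33],.22),("lamp",[.46,-.2,.40],-.17)):
    print(bot.solve_ik(p,down(yaw)))
    bot.move_pose(p,down(yaw)); KE=cam("wrist")
    im=bot.camera("wrist"); np.savez(n,K=KE[0],E=KE[1]); cv2.imwrite(f"pics/w_{n}.png",cv2.resize(im[:,:,::-1],(800,600),interpolation=cv2.INTER_CUBIC))
    for t in ("lamp","hood_pad","mould_center") if n=="lamp" else ("rocker","green","red"):
        print(t,[(np.round(d["bbox"]).tolist(),round(d["confidence"],2)) for d in bot.search_frame("wrist",t)[:3]])
    for nm,P in (("red",[.5536,.2611,.063]),("green",[.5743,.1744,.063]),("rocker",[.5927,.0872,.064]),("pad",[.5312,-.2184,.1904])): print(nm,proj(KE,np.array(P)),proj(KE,np.array(P))/.64)
print(bot.read_position(),bot.read_ft_force(),bot.read_clock())
E
```

```text
[ 0.1444  0.2652 -0.0255  1.2802  0.     -0.0756]
rocker []
green [([250.0, 188.0, 27.0, 22.0], 0.82)]
red [([315.0, 186.0, 26.0, 25.0], 0.61)]
red [324.7134 196.1313] [507.3647 306.4551]
green [260.063  196.9528] [406.3485 307.7387]
rocker [195.3141 196.3583] [305.1783 306.8099]
pad [-163.0319  100.1256] [-254.7373  156.4462]
[-0.5574  0.1802  0.0391  1.4297  0.     -0.3874]
lamp [([158.0, 121.0, 176.0, 147.0], 0.61)]
hood_pad [([160.0, 164.0, 173.0, 107.0], 0.87)]
mould_center [([485.0, 165.0, 26.0, 26.0], 0.72), ([221.0, 168.0, 12.0, 2.0], 0.62)]
red [552.918  156.4477] [863.9344 244.4496]
green [495.5072 178.2495] [774.2299 278.5149]
rocker [440.3093 198.1274] [687.9833 309.574 ]
pad [246.0794 222.2104] [384.499  347.2038]
[ 0.4604 -0.199   0.3998] [-0.5378 -0.0741 -0.1275] 5.55
```

View pics/w_panel.png

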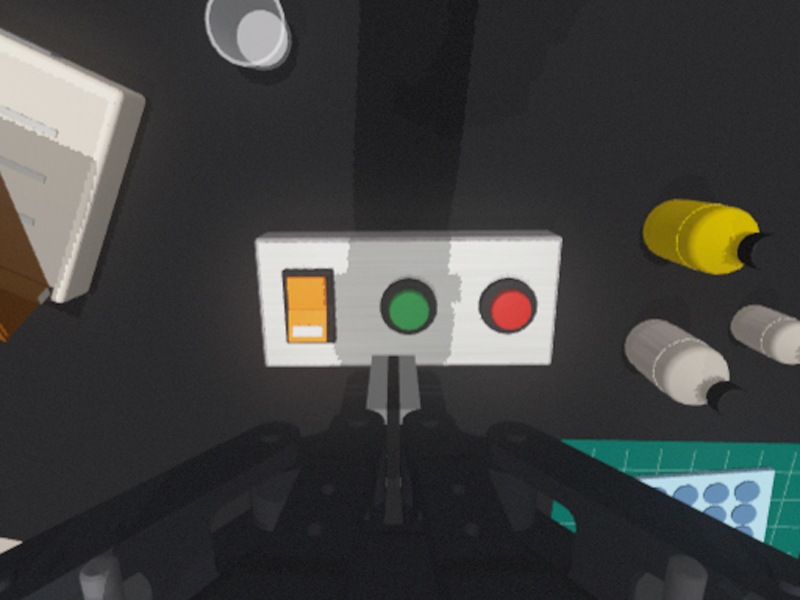

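View pics/w_lamp.png

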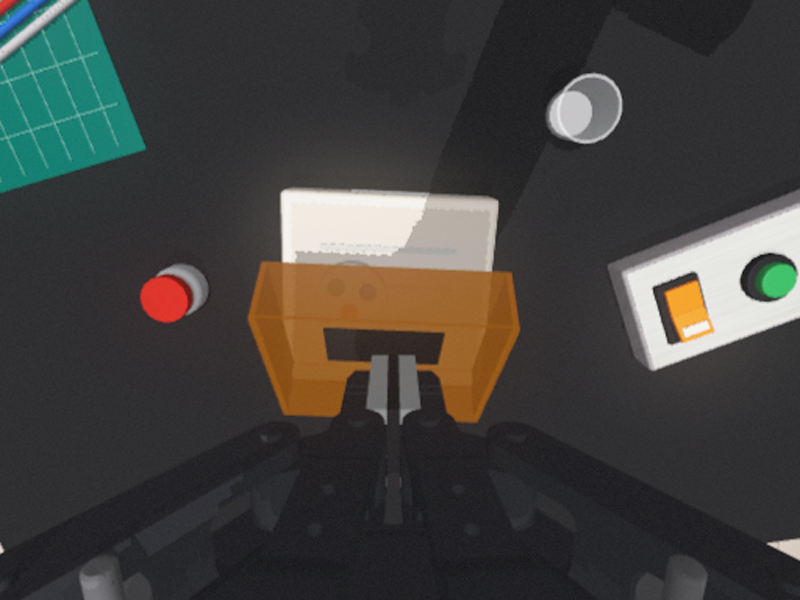

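Wrist views: green at (408,311), rocker at (308,309) with the white stripe on its far half at (307,331), and red at (511,310). The hood pad centre at (384,346) matches the triangulated prediction of (384.5,347). The deck's front edge has a 2.4° slope, so the lamp yaw is about -0.21. Now I'll push the hood along its arc.

```bash
python3 - <<'E'
from h import *
L=np.load("lamp.npz"); KE=(L["K"],L["E"]); s=.64
fl=atz(KE,np.array([284,190])*s,.05); fr=atz(KE,np.array([497,199])*s,.05)
print(fl,fr,np.linalg.norm(fl-fr))
d=fr-fl; yaw=np.arctan2(-d[0],d[1]); lx=np.array([np.cos(yaw),np.sin(yaw),0])
H1=(fl+fr)/2+.19*lx; pad=np.array([.5312,-.2184,.1904]); H=pad.copy()+.09*lx; print("yaw",yaw,"hinge",H1,H)
H=(H+H1)/2; H[2]=.051
# recentre laterally on the pad
ly=np.array([-lx[1],lx[0],0]); H+=ly*np.dot(pad-H,ly)
q=down(yaw)
bot.move_pose(pad+[0,0,.06],q)
hit=bot.move_linear(pad-[0,0,.03],.04,until_force=1.2); p=bot.read_position(); print(hit,p,bot.read_ft_force())
v=p-H; a0=np.arctan2(v[2],-v@lx); r=np.hypot(v[2],v@lx); a1=np.arctan2(58,155); print("angle",a0-a1,"r",r)
for a in np.linspace(a0,a1+.03,9)[1:]:
    rr=r+(.1655-r)*(a0-a)/(a0-a1)
    hit=bot.move_linear(H-lx*rr*np.cos(a)+[0,0,rr*np.sin(a)],.08,until_force=12)
    print(hit,bot.read_position(),bot.read_ft_force())
    if hit: break
p=bot.read_position(); 
if p[2]<.14: print(bot.move_linear(p-[0,0,.025],.03,until_force=12),bot.read_position(),bot.read_ft_force())
bot.wait(.2); print(bot.read_position(),bot.read_ft_force(),bot.read_clock())
E
```

```text
[ 0.4049 -0.2998  0.05  ] [ 0.4492 -0.0923  0.05  ] 0.2122416561928752
yaw -0.21020330508863658 hinge [ 0.6129 -0.2357  0.05  ] [ 0.6192 -0.2372  0.1904]
True [ 0.5305 -0.2181  0.1937] [ 0.2667 -0.4937 -0.238 ]
angle 0.6628846194933824 r 0.16737578616215731
False [ 0.5195 -0.2159  0.1861] [ 1.0297  0.3311 -0.3515]
False [ 0.5097 -0.2138  0.1777] [-0.2324 -0.1285  0.315 ]
False [ 0.5004 -0.2118  0.1686] [ 0.5512 -0.5213  0.8478]
False [ 0.4918 -0.21    0.1588] [ 0.7818  0.3103 -0.1783]
False [ 0.484  -0.2082  0.1482] [ 0.2878  0.8341 -0.0332]
False [ 0.477  -0.2068  0.1371] [0.0509 0.1409 0.1886]
False [ 0.471  -0.2055  0.1255] [ 0.5355 -0.7419  0.1807]
False [ 0.4659 -0.2044  0.1135] [-0.3207  0.7883  0.5469]
True [ 0.4664 -0.2048  0.109 ] [-0.6208  1.3679  8.8246]
[ 0.4664 -0.2048  0.109 ] [-2.1178  0.6862  7.9743] 10.75
```

The hood met its stop at z = 0.109, which is the shut height. Next I lift off, check it, and do the rocker.

```bash
python3 - <<'E'
from h import *
p=bot.read_position(); bot.move_linear(p+[0,0,.1],.15)
L=np.load("panel.npz"); KE=(L["K"],L["E"]); s=.64
r=atz(KE,np.array([511,311])*s,.063); g=atz(KE,np.array([408.5,311])*s,.063)
e1=atz(KE,np.array([267,366])*s,.045);e2=atz(KE,np.array([551,364])*s,.045)
d=e2-e1; yaw=np.arctan2(-d[0],d[1]); px=np.array([np.cos(yaw),np.sin(yaw),0]); py=np.array([-px[1],px[0],0])
on=g-.09*py+.02*px; print(r,g,np.linalg.norm(r-g),np.linalg.norm(d),yaw,"on",on, "stripe",atz(KE,np.array([307,331])*s,.068),"rocker ctr",atz(KE,np.array([308,309])*s,.062))
np.savez("pan2",g=g,on=on,yaw=yaw)
bot.move_pose([.50,.05,.34],down(yaw)); KE=cam("wrist"); im=bot.camera("wrist")
cv2.imwrite("pics/w2.png",cv2.resize(im[:,:,::-1],(800,600),interpolation=cv2.INTER_CUBIC))
for n,P in (("on",on+[0,0,.004]),("g",g)): print(n,proj(KE,P)/s)
print(bot.read_clock())
E
```

```text
[0.5569 0.2654 0.063 ] [0.5768 0.1769 0.063 ] 0.09068981000782604 0.2709400073711856 0.2286984553480344 on [0.6167 0.0938 0.063 ] stripe [0.6131 0.0931 0.068 ] rocker ctr [0.5948 0.0898 0.062 ]
on [412.0169 373.7323]
g [509.1951 351.9848]
12.7333
```

View pics/w2.png

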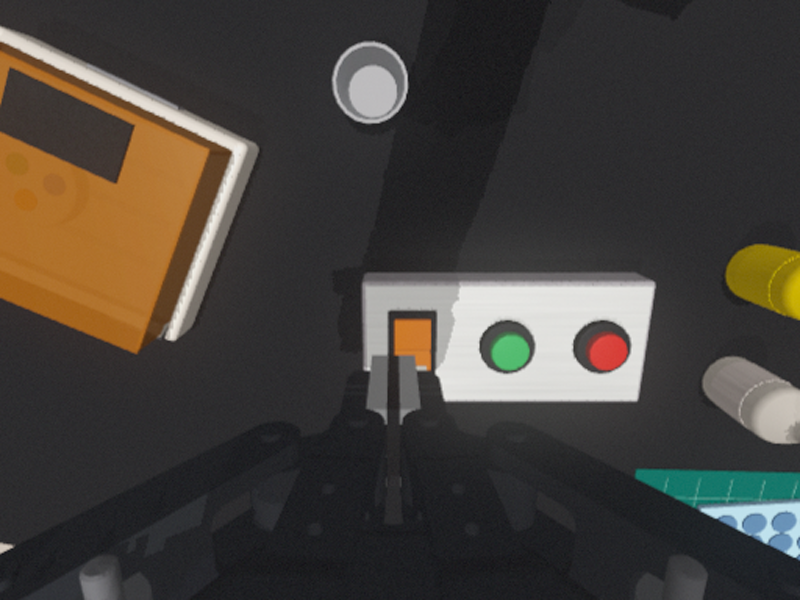

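The hood lies flush on the deck. Green at (509,352) and the rocker column at 412 both match the prediction. Now I'll press the rocker.

```bash
python3 - <<'E'
from h import *
d=np.load("pan2.npz"); q=down(float(d["yaw"])); on=np.array([.6155,.0935,0])
bot.move_pose(on+[0,0,.11],q)
hit=bot.move_linear(on+[0,0,.05],.04,until_force=9); bot.wait(.25); print(hit,bot.read_position(),bot.read_ft_force())
bot.move_linear(on+[0,0,.2],.15)
p=[.50,.12,.34]; bot.move_pose(p,q); im=bot.camera("wrist")
cv2.imwrite("pics/w3.png",cv2.resize(im[150:280,180:380,::-1],(800,520),interpolation=cv2.INTER_CUBIC)); print(bot.read_clock())
E
```

```text
True [0.6172 0.0938 0.061 ] [-1.7951 -0.0817  6.0364]
17.0333
```

View pics/w3.png

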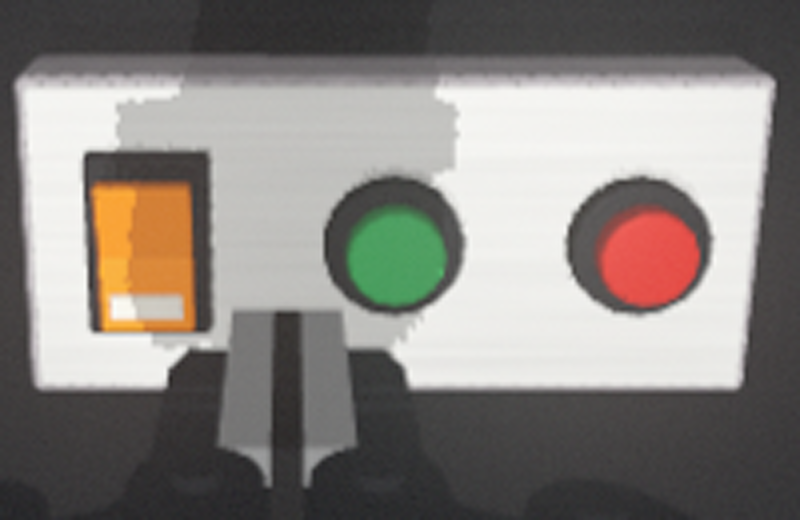

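The rocker stopped at z = 0.061, its fully-on height. In the crop its far half, with the stripe at (146,307), now sits lower, inside the base. Green is at (397,257). Now the green button.

```bash
python3 - <<'E'
from h import *
d=np.load("pan2.npz"); q=down(float(d["yaw"])); g=d["g"]*[1,1,0]
bot.move_pose(g+[0,0,.11],q)
hit=bot.move_linear(g+[0,0,.048],.03,until_force=10); bot.wait(.1); print(hit,bot.read_position(),bot.read_ft_force())
bot.wait(1.0); print(bot.read_position(),bot.read_ft_force())
bot.move_linear(g+[0,0,.2],.12)
bot.move_pose([.44,-.02,.36],down(0)); bot.wait(.3)
a=bot.camera("wrist"); b=bot.camera("top")
cv2.imwrite("pics/f.png",np.hstack([a,b])[:,:,::-1][:, :]); cv2.imwrite("pics/fs.png",cv2.resize(np.vstack([a[:290],b[100:300]])[:,:,::-1],(620,593)))
print(bot.read_clock(),bot.read_ft_force())
E
```

```text
True [0.5768 0.1769 0.0611] [-1.476  -0.1077  6.0253]
[0.5768 0.177  0.0611] [-0.763   0.063   6.0846]
23.425 [ 0.5162 -0.0739 -0.2333]
```

View pics/fs.png

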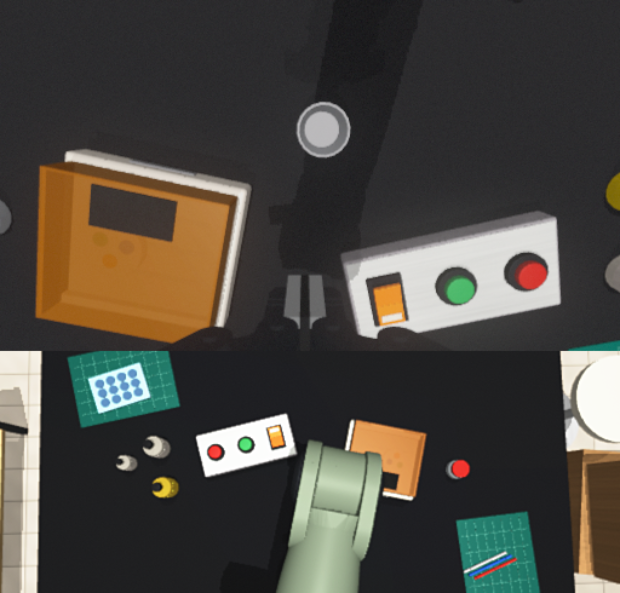

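The green press is doubtful. The tip stopped at z = 0.061, only 2 mm of travel, with a steady 6 N, while fully in should be 0.057. I'll press again in steps, logging height against force.

```bash
python3 - <<'E'
from h import *
d=np.load("pan2.npz"); q=down(float(d["yaw"])); g=d["g"]*[1,1,0]
bot.move_pose(g+[0,0,.11],q); bot.move_linear(g+[0,0,.067],.06)
for z in np.arange(.065,.0535,-.001):
    h=bot.move_linear(g+[0,0,z],.02,until_force=25); bot.wait(.08)
    f=bot.read_ft_force(); p=bot.read_position(); print(round(z,4),h,p,f,bot.read_moment())
    if h or f[2]>18: break
print(bot.read_clock())
E
```

```text
0.065 False [0.5774 0.1771 0.0655] [ 0.4768 -0.0619  2.3549] [ 0.0881 -0.0492  0.0365]
0.064 False [0.5774 0.1771 0.0643] [1.8978 0.6056 2.7146] [ 0.1441 -0.2712  0.0374]
0.063 False [0.5774 0.1771 0.0633] [2.5778 1.0111 4.3859] [ 0.2721 -0.5336  0.0094]
0.062 False [0.5774 0.1771 0.0623] [3.6089 1.8552 3.8077] [ 0.3777 -0.6569  0.0059]
0.061 False [0.5772 0.1771 0.0612] [3.4335 3.1367 5.2871] [ 0.348  -0.827  -0.0427]
0.06 False [0.5772 0.177  0.061 ] [1.8349 2.2773 9.6778] [ 0.2948 -0.4184 -0.0072]
0.059 False [0.5773 0.177  0.0609] [ 0.9267  0.4639 16.3704] [ 0.1932  0.0848 -0.0041]
0.058 False [0.5773 0.177  0.0608] [-2.126   0.3033 22.8617] [ 0.0205  0.5176 -0.0369]
28.2667
```

Contact began near z = 0.066, spring force rose to about 5 N, and there was a hard stop at 0.061. That is 6 mm of travel, but about 4 mm higher than expected. I'll look while it is held.

```bash
python3 - <<'E'
from h import *
KE=cam("wrist"); im=bot.camera("wrist"); sc=bot.camera("scene")
g=np.load("pan2.npz")["g"]; u=proj(KE,g); print(u,bot.read_gripper_width())
x,y=int(u[0]),int(u[1]); y0=max(0,min(y-95,384-190)); a=im[y0:y0+190,x-170:x+170]
u2=proj(cam("scene"),g).astype(int); b=sc[u2[1]-35:u2[1]+35,u2[0]-63:u2[0]+63]
cv2.imwrite("pics/p.png",np.vstack([cv2.resize(a,(540,300),interpolation=3),cv2.resize(b,(540,300),interpolation=3)])[:,:,::-1])
print(bot.read_clock())
E
```

```text
[253.1477 244.7131] 0.0013920348673085703
28.3667
```

View pics/p.png

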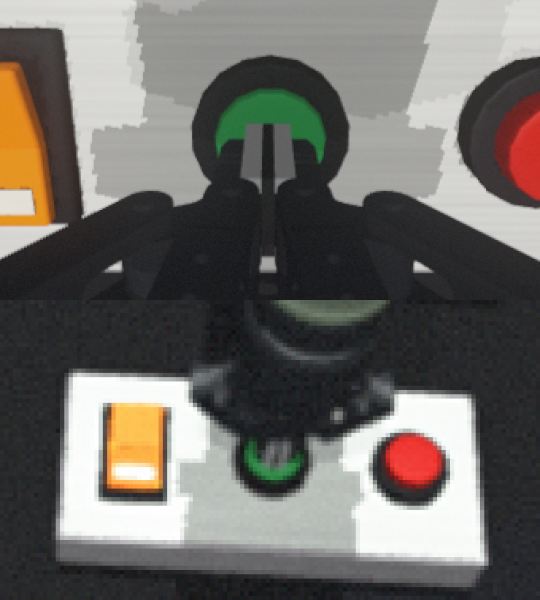

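The fingertip is centred on green, and green's side wall no longer shows, while red's still does. I'll release, log where contact starts, then press and hold again to make sure.

```bash
python3 - <<'E'
from h import *
d=np.load("pan2.npz"); g=d["g"]*[1,1,0]
bot.move_linear(g+[0,0,.076],.05); bot.wait(.2)
for z in (.076,.072,.070,.068,.067,.066,.065,.064,.063,.062,.061,.0595):
    bot.move_linear(g+[0,0,z],.03); bot.wait(.15)
    f=np.mean([bot.read_ft_force() for _ in range(5)],axis=0); print(z,bot.read_position(),f)
bot.wait(1.1); print(bot.read_position(),bot.read_ft_force(),bot.read_clock())
E
```

```text
0.076 [0.5768 0.1769 0.076 ] [-0.2805 -0.0393  1.4074]
0.072 [0.5768 0.1769 0.072 ] [ 0.1126  0.1399 -0.82  ]
0.07 [0.5768 0.1769 0.07  ] [ 0.2108  0.015  -0.3812]
0.068 [0.5768 0.1769 0.068 ] [0.8444 0.6507 0.1846]
0.067 [0.577  0.177  0.0671] [1.1171 0.6604 0.3289]
0.066 [0.577  0.177  0.0662] [ 0.2502 -0.4734  1.865 ]
0.065 [0.577  0.177  0.0651] [ 0.3166 -0.1299  3.0549]
0.064 [0.577  0.177  0.0641] [-0.3549 -0.4712  3.0657]
0.063 [0.577  0.177  0.0631] [ 1.2768 -0.2061  4.0852]
0.062 [0.577  0.177  0.0621] [2.0209 0.4011 4.7792]
0.061 [0.577  0.177  0.0611] [1.5988 1.4374 4.3106]
0.0595 [0.577  0.177  0.0609] [-2.2839  0.1065 15.177 ]
[0.577  0.177  0.0609] [-1.2154 -0.9394 14.5651] 35.0083
```

Contact starts at 0.067, force rises from 1.5 to about 5 N, and the stop is at 0.061. That is the full 6 mm stroke, held for over 1 s. As a check on the height mismatch, I'll re-press the rocker to confirm it is at its stop, then retreat.

```bash
python3 - <<'E'
from h import *
d=np.load("pan2.npz"); g=d["g"]*[1,1,0]; q=down(float(d["yaw"])); on=np.array([.6155,.0935,0])
bot.move_linear(g+[0,0,.12],.12)
bot.move_pose(on+[0,0,.085],q); bot.move_linear(on+[0,0,.064],.06)
for z in (.063,.062,.061,.060,.059,.058):
    bot.move_linear(on+[0,0,z],.03); bot.wait(.1); f=bot.read_ft_force(); print(z,bot.read_position(),f)
    if f[2]>14: break
bot.move_linear(on+[0,0,.2],.15); print(bot.read_clock())
E
```

```text
0.063 [0.6157 0.0935 0.0633] [-0.4404 -0.4897  0.1249]
0.062 [0.6155 0.0935 0.062 ] [ 0.261  -0.9119  1.0661]
0.061 [0.6156 0.0935 0.0611] [0.6397 0.1356 1.2291]
0.06 [0.6157 0.0935 0.061 ] [-2.6341 -0.2579  7.5334]
0.059 [0.6157 0.0935 0.061 ] [-3.8053 -0.1456 13.8015]
0.058 [0.6157 0.0935 0.0609] [-7.0977 -0.4231 19.3029]
39.8417
```

```bash
python3 - <<'E'
from h import *
bot.wait(.2); im=bot.camera("top")
for t in ("bottle","jar","cup"): print(t,[(np.round(d["bbox"]).tolist(),round(d["confidence"],2)) for d in bot.search_frame("top",t)[:3]])
print(bot.read_ft_force(),bot.read_position()); bot.close_job(); print("closed")
E
```

```text
bottle [([117.0, 171.0, 20.0, 16.0], 0.7), ([95.0, 187.0, 20.0, 12.0], 0.65), ([126.0, 205.0, 19.0, 16.0], 0.5)]
jar [([370.0, 188.0, 16.0, 18.0], 0.47)]
cup [([248.0, 222.0, 13.0, 18.0], 0.73)]
[-0.2191  0.2411 -0.5019] [0.6154 0.0935 0.1997]
the job is handed in; nothing more can be done
closed
```

The job is done and handed in at about 40 s of the 58 s allowed; no verdict is reported.

- **Hood:** I pushed it shut along its hinge arc. It met its hard stop with the fingertip at z = 0.109, the stated shut height, and later pictures show it flush on the deck.
- **Rocker:** I tipped it on. A second press found the half already level, with a hard stop at z = 0.061, the stated fully-on height.
- **Green button:** I pressed it after the rocker and held it for about 1.1 s, then released it. Because of the mismatch below I pressed it twice more, the last time for over 1 s, and released it. I did not take a close picture of it after the last release.
- **Mismatch:** Green's contact began at z = 0.067 and it bottomed at 0.061, about 4 mm higher than the stated 63 mm and 57 mm. The 6 mm stroke and the rise from about 1.5 to 5 N match the description, so I took it as fully in.
- **Left alone:** I never touched the red button. In the last top picture the bottle, jar and cup were found within a few pixels of where they started. I did not measure the mould's position; it shows under the shut hood in the later pictures.
- **At hand-in:** The arm was clear of everything at z = 0.20, with wrist force near zero.

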